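Pin a jeweller's die set into line

TASK

The sliding aluminium plate on the jeweller's die set has slipped, so its hole no longer lines up with the hole in the bolted-down block beneath. Take the tapered pin with the red knob out of the wooden stand, lower its point through both holes and press it down along the line of the fixed lower hole with the gripper (do not drop it in) until its collar sits flush on the plate, so that the pin pulls the plate into line, then let go and leave it there. Let only the pin move the plate, never the gripper itself, and leave the other tools and the white crucible where they are.

Things in the scene. Friction and masses are not known exactly. Their poses are not given: they have to be found in the camera images.
- die_block: Dark steel block fixed to the bench, 150 (its x) x 110 (its y) x 50 mm high, between two blue rails along its x (out to y = +-69 mm, top at 64 mm, flush with the plate), with low blue feet (18 mm high) out to y = +-104 mm. Origin: centre of its underside, z up. A vertical hole of 34 mm diameter goes through its centre to the bench, its mouth bevelled 3 mm.
- block_hole (a point): Mouth of the block's hole: its centre at the block's top face, 50 mm above the bench, hidden under the plate. It does not move: this is the line that the pin must end on. Axes as die_block.
- plate_hole (a point): Centre of the 34 mm through hole in the bright aluminium guide plate, at the plate's top face, 64 mm above the bench. The plate is 130 x 108 x 14 mm and lies on the block between the rails; its hole has a 4 mm wide, 4 mm deep bevel all round at the top. Axes as die_block.
- guide_plate (a joint): How far (m) the plate has slid along the block's +x from the position where both holes line up (0). It starts 0.007 to 0.010 out, can slide from -0.012 to 0.012 and needs about 4 N to slide; it stays where it is left.
- pin: Tapered alignment pin, red knob, about 0.15 kg, 110 mm long, hanging upright, point down, in the stand. Origin at the centre of its point (bottom end), z up its axis. Taper: 6 mm diameter at the point to 30 mm at 40 mm up; shank of 30 mm to 60 mm; steel collar of 48 mm from 60 to 68 mm; red cylindrical knob of 28 mm from 68 to 110 mm (grip it from above, any yaw).
- pin_collar (a point): Centre of the underside of the pin's collar, 60 mm above its point. Home, it is 64 mm above the bench, flush on the plate, with the point 4 mm above the bench. Pressing it takes about 5 N (10 at most) if it is held on the block's hole axis; it jams at 30 N if it is pressed 10 mm off that axis.
- stand: Brown wooden stand fixed to the bench, 80 (its x) x 250 (its y) x 66 mm high, with three vertical through holes of 34 mm diameter at its y = -80, 0 and 80 mm; three tools hang in them by their collars, in any order; lift a tool more than 60 mm to clear it. Origin: centre of its underside, z up.
- flat_punch: Bystander: straight flat-ended punch with black knob, hanging in the stand; collar and knob of the same size and heights as the pin's. Leave it. Origin on its axis 60 mm below the underside of its collar.
- dome_punch: Bystander: round-ended doming punch with yellow knob, hanging in the stand; collar and knob of the same size and heights as the pin's. Leave it. Origin on its axis 60 mm below the underside of its collar.
- crucible: Bystander: small white ceramic bowl, 64 mm across, 32 mm high, on the bench beyond the work. Leave it. Origin at the centre of its underside.
There are look-alikes about, which are no part of the job. Of the things that look like the die_block, take the one that is nearest to the robot's base at the start.

How it is judged:
On the way, in this order (a step that is already met when the one before it is completed fails the run):
1. the pin, in the gripper, has its point in the plate's hole (at least 5 mm below the plate's top) while the plate is still more than 5 mm out of line (z of pin in the frame of die_block below 0.059 m and horizontal distance between pin and plate_hole below 0.017 m and value of joint guide_plate above 0.005 m and contact force between the fingers and pin above 0.5 N).
2. the gripper, still on the pin, has pressed it to within 12 mm of home (z of pin_collar in the frame of die_block below 0.076 m and horizontal distance between pin_collar and block_hole below 0.01 m and contact force between the fingers and pin above 0.5 N).
At the end, for the whole second after the job is handed in: The pin stands at rest in the die set, upright within 10 degrees, its collar within 6 mm of flush on the plate and within 10 mm of the block's hole axis, the plate within 5 mm of in line, and the pin is released (z of pin_collar in the frame of die_block below 0.07 m and horizontal distance between pin_collar and block_hole below 0.01 m and value of joint guide_plate between -0.005 and 0.005 m and angle between pin's own z axis and vertical below 0.17 rad and linear speed of pin below 0.02 m/s); the robot touches nothing.
It fails at once if the gripper or arm itself pushes the plate (more than 3 N) (contact force between any of the fingers, the arm and guide_plate above 3 N).
It fails at once if the flat punch is moved more than 30 mm or tipped over (distance of flat_punch from where it was at the start of the episode above 0.03 m or angle between flat_punch's own z axis and vertical above 0.5 rad).
It fails at once if the doming punch is moved more than 30 mm or tipped over (distance of dome_punch from where it was at the start of the episode above 0.03 m or angle between dome_punch's own z axis and vertical above 0.5 rad).
It fails at once if the crucible is moved more than 30 mm or tipped over (distance of crucible from where it was at the start of the episode above 0.03 m or angle between crucible's own z axis and vertical above 0.5 rad).
It also fails if it takes over 43 s, if anything falls off the work surface, if the arm or the gripper's body presses on something with over 40 N, if the wrist force passes 120 N, or if a joint passes its speed limit or range.

ROBOT

A 6-joint arm with a two-finger parallel gripper is mounted at the origin on the work surface. World frame = base frame: x ahead of the robot, y to its left, z up, the work surface at z = 0. Lengths are in m, angles in rad, forces in N, time in s.
With the tool pointing down it reaches from about 0.375 to 0.975 m from the base axis. Payload 3.8 kg.
Tool frame: the origin (TCP) lies midway between the tips of the shut fingers; the grasp point (between the pads) lies 19 mm behind it; z points along the fingers, y is the direction in which the jaws open and shut (so a half turn about z gives the same grasp; the last joint's range is limited). The gripper opens to 85 mm and grips with 20 to 120 N. Pads are 22 mm wide; open, the fingers measure 114 mm over their backs; the gripper's body (76 mm by 85 mm) begins 54 mm behind the grasp point. The pads swing forward as they close: fully open they stand 13 mm farther back than shut.
Start: joints at [1.164, 0.264, 1.604, -0, 1.274, -0.037], TCP at [0.244, 0.629, 0.231] pointing down, gripper open.
Joint ranges: [-2.63, 2.63], [-0.94, 2.18], [0.31, 2.57], [-1.31, 4.45], [0, 2.66], [-2.55, 2.55]. Speed limits (rad/s): [2.57, 2.57, 3.14, 3.14, 3.14, 3.14].

INTERFACE

Orientations are given as a rotation vector (axis times angle).
In Python, from workcell import bot gives the robot as it stands.
- The arm moves only by the tool drive_tool, never from a script. Its argument "deltas" is a list of rows, each an object with "hand": the opening, from 0 (shut) to 1 (fully open); "offset": the shift along the world's x, y, z in cm, a list of three; "angular": the turn, a rotation vector about the world's x, y, z in degrees, a list of three. A call has 1 to 8 rows; each row is the pose to reach, as a shift and turn from the pose commanded when the call began; what a row does not reach only later rows make up. A row lasts 1/8 s, in which the tool goes at most 62.5 mm and 10.7 degrees, less where a joint would pass 70% of its speed; a pose out of reach is approached as far as the arm can. A call with a gripper value outside its range is refused whole. The fingers move at their own pace and stop on an object; "force" is the grip in N (left out, the last holds). Time passes only in rows, so rows that repeat a pose let the fingers close. It gives the time, the measured TCP pose, the force and the opening at its end, in the units of the state.
- bot.read_state(): the state, without advancing time (a new reading comes with each control period).
- bot.read_camera(name): name is "side" or "top" or "wrist"; returns a dict with "frame" (400x640x3 uint8, blue, green, red), "mtx" (3x3 intrinsics, pixels), "R" (3x3) and "t" (3): a world point X has camera coordinates R X + t. Camera axes: x right, y down, z forward; pixel columns grow to the right and rows downward; lengths in m; the calibration is good to about 2 mm. A picture is of the moment at which its call begins. There is no depth.
- bot.finish_job(): hands the job in, once; it reports no verdict.
The state is a dict: "time": time; "q": joint angles; "joint_vel": joint speeds; "joint_torque": joint torques, N m; "tool_pos": TCP position; "tcp_rot": TCP orientation; "wrist_force": force on the tool from outside, world axes, zero at the start; "torque": the same for the moment, N m; "width": opening from 0.0 (shut) to 1.0 (fully open).
Only numpy, scipy, OpenCV 4.12 (cv2) and the standard library are available. Lean on these libraries where they do the work, as an engineer would, in place of code of your own. Each camera call takes 0.05 s, during which the arm holds its last target. There are 200 camera calls.

## Working session

There is one attempt and no reset: what is moved stays moved. The work goes in short steps, Python scripts to look and compute and a tool call to move; the robot and the scene stay as the last step left them, time stands still between calls to the robot, and variables do not carry over. Pictures are saved under pics/ and viewed, about 8 in all and at most 12, crops included, and the job is handed in when it is done.

Besides the shell and the picture viewer there is one more tool, called after "Call:" as name([rows], argument=value, ...), one row to a line, values as JSON. drive_tool: Moves the arm, as the interface text tells. Its arguments: {"type":"object","properties":{"deltas":{"type":"array"},"force":{"type":"number"}},"required":["deltas"]}

```bash
mkdir -p pics; cat > h.py <<'E'
import cv2,numpy as np
from workcell import bot
def grab(n,tag):
    c=bot.read_camera(n); cv2.imwrite(f'pics/{tag}.png',c['frame']); np.savez(f'pics/{tag}.npz',**{k:np.array(v) for k,v in c.items()}); return c
def load(tag): return np.load(f'pics/{tag}.npz')
def back(c,uv,z):
    "pixel -> world point on plane height z"
    d=c['R'].T@np.linalg.inv(c['mtx'])@np.array([*uv,1.]); o=-c['R'].T@c['t']
    return o+d*(z-o[2])/d[2]
def proj(c,X):
    p=c['mtx']@(c['R']@np.array(X)+c['t']); return p[:2]/p[2]
E
python3 - <<'E'
from h import *
for n in('top','side'):
    c=grab(n,n+'0'); print(n,-c['R'].T@c['t'],c['mtx'][0,0])
s=bot.read_state();print(s)
E
```

```text
top [ 0.36864255 -0.0832715   1.33300377] 443.85487648368263
side [ 0.07645662 -0.68086919  0.91999364] 506.2904884957016
{'time': 0.1, 'q': array([ 1.16409716e+00,  2.64684146e-01,  1.60523198e+00,  1.16179880e-05,
        1.27372695e+00, -3.68698460e-02]), 'joint_vel': array([-0.00173503, -0.00014904, -0.00285039,  0.0002799 , -0.0010071 ,
        0.00044568]), 'joint_torque': array([-2.13874928e-04, -5.16705823e+01, -3.68591380e+01, -1.19220799e-04,
        6.30891402e-03, -1.95346877e-05]), 'tool_pos': array([0.24369874, 0.62875915, 0.23008522]), 'tcp_rot': array([-0.5775416 , -3.08757809,  0.00313761]), 'wrist_force': array([ 0.15148475,  0.40816195, -0.42994585]), 'torque': array([ 0.01694541,  0.0051067 , -0.0294268 ]), 'width': 1.0001348982598233}
```

View pics/top0.png

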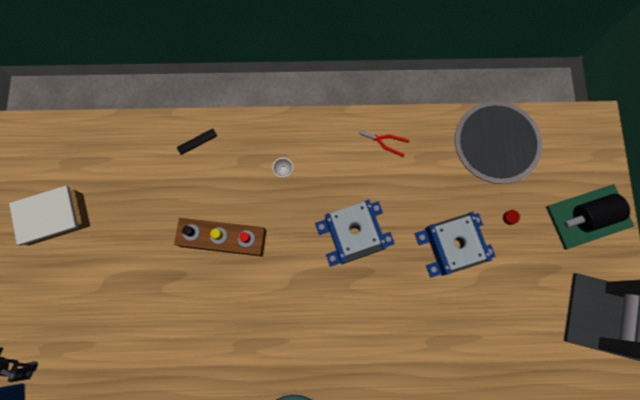

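View pics/side0.png

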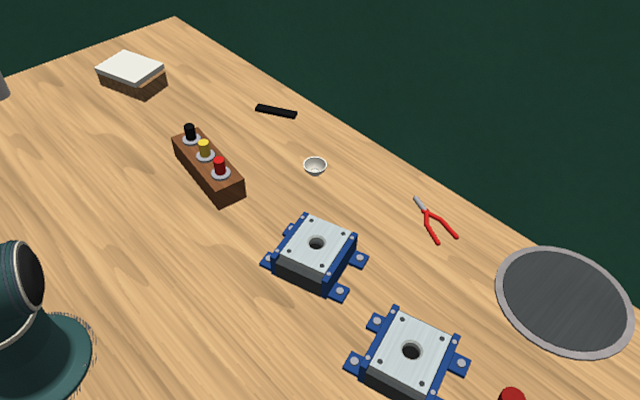

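Top view: stand at (220,236), with black, yellow and red knobs at (189,231), (216,235) and (245,238). The crucible is at (283,167). Two die sets could be the one meant, at (355,230) and (460,243). Next I'll measure how far each is from the base and enlarge the view to confirm.

```bash
python3 - <<'E'
from h import *
c=load('top0'); s=load('side0')
for n,uv,z in(('dieA',(355,229),.064),('dieB',(460,243),.064),('red',(245,238),.116),('cruc',(283,167),.03)):
    p=back(c,uv,z); print(n,p,np.hypot(*p[:2]))
for n,uv,z in(('dieA',(316,243),.064),('dieB',(411,351),.064),('redtop',(219,160),.116)):
    p=back(s,uv,z); print('side',n,p)
a=cv2.resize(c['frame'][190:280,170:400],None,fx=3.4,fy=3.4,interpolation=cv2.INTER_CUBIC)
b=cv2.resize(s['frame'][200:310,250:380],None,fx=2.4,fy=2.4,interpolation=cv2.INTER_CUBIC)
o=np.zeros((600,800,3),np.uint8);o[:a.shape[0],:a.shape[1]]=a;o[310:310+b.shape[0],:b.shape[1]]=b
cv2.imwrite('pics/crop.png',o)
E
```

```text
dieA [ 0.56472446 -0.18670226  0.064     ] 0.5947868997122948
dieB [ 0.51930307 -0.48664477  0.064     ] 0.711687298643896
red [0.53648115 0.12180895 0.116     ] 0.5501358447497955
cruc [0.76493724 0.02435953 0.03      ] 0.7653250046176243
side dieA [ 0.56454718 -0.18706745  0.064     ]
side dieB [ 0.51812946 -0.48749618  0.064     ]
side redtop [0.53948725 0.12320099 0.116     ]
```

View pics/crop.png

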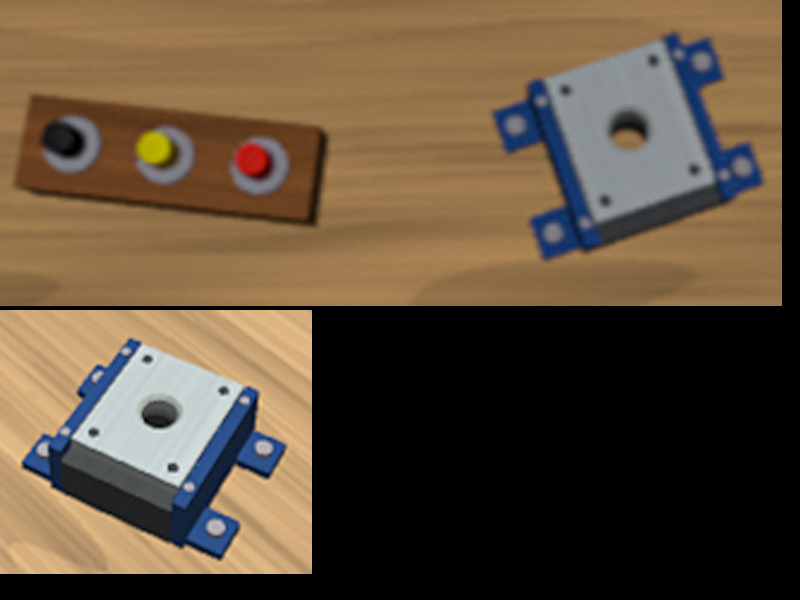

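The upper-left die set is the one I want: its hole is at top px (355,228), 0.595 m from the base, against 0.712 m for the other. Top and side views agree to 1 mm. The red pin is the knob nearest the die, at px (244,237). I'll move above it with the jaws turned across the row.

Call:
drive_tool([
  {"hand":1,"offset":[2.9,-5.1,0.3],"angular":[0,0,-9.5]},
  {"hand":1,"offset":[5.8,-10.2,0.6],"angular":[0,0,-19]},
  {"hand":1,"offset":[8.7,-15.3,0.9],"angular":[0,0,-28.5]},
  {"hand":1,"offset":[11.6,-20.4,1.2],"angular":[0,0,-38]},
  {"hand":1,"offset":[14.5,-25.5,1.5],"angular":[0,0,-47.5]},
  {"hand":1,"offset":[17.4,-30.6,1.8],"angular":[0,0,-57]},
  {"hand":1,"offset":[20.3,-35.7,2.0],"angular":[0,0,-66.5]},
  {"hand":1,"offset":[23.2,-40.8,2.0],"angular":[0,0,-76]},
], force=60)

```text
time: 1.1
tool_pos: [0.4765, 0.2196, 0.2512]
tcp_rot: [2.362, 2.072, 0.0]
wrist_force: [1.3, 0.8, 0.2]
width: 0.998
```

Call:
drive_tool([
  {"hand":1,"offset":[3,-5,0],"angular":[0,0,0]},
  {"hand":1,"offset":[6.1,-9.9,0],"angular":[0,0,0]},
  {"hand":1,"offset":[6.1,-9.9,0],"angular":[0,0,0]},
  {"hand":1,"offset":[6.1,-9.9,0],"angular":[0,0,0]},
])

```text
time: 1.6
tool_pos: [0.5365, 0.1223, 0.2507]
tcp_rot: [-2.357, -2.076, 0.001]
wrist_force: [-0.0, 0.4, -0.6]
width: 0.999
```

```bash
python3 - <<'E'
from h import *
from scipy.spatial.transform import Rotation as R
c=grab('wrist','w1'); s=bot.read_state(); print(s['time'],s['tool_pos'],s['tcp_rot'],R.from_rotvec(s['tcp_rot']).as_matrix()[:,1],s['q'],s['wrist_force'])
print(-c['R'].T@c['t'],proj(c,[.5375,.122,.116]))
t=load('top0'); f=lambda u,v:(170+(u+.5)/3.4-.5,190+(v+.5)/3.4-.5)
feet=[back(t,f(*p),.018)[:2] for p in((515,125),(702,62),(742,167),(552,232))]
rail=[back(t,f(*p),.064)[:2] for p in((541,101),(679,55),(724,175),(585,223))]
print(np.mean(feet,0),np.mean(rail,0),'hole',back(t,f(628,128),.064))
for q in(feet,rail): 
    d=(q[0]+q[1]-q[2]-q[3]); print(np.degrees(np.arctan2(d[1],d[0])))
b=back(t,f(65,139),.116);r=back(t,f(253,160),.116);print(b,r,np.linalg.norm(b-r))
E
```

```text
1.65 [0.53623924 0.12298557 0.25080381] [-2.35520251e+00 -2.07746456e+00  1.08602194e-03] [ 0.99217811 -0.12482388 -0.00126514] [1.79817258e-01 1.64676212e-02 1.84798163e+00 5.89699991e-04
 1.27829205e+00 3.04797434e-01] [-0.3235205  0.3713     0.2428862]
[0.54703649 0.20207921 0.39326499] [323.21686227 193.40289124]
[ 0.56105968 -0.18818976] [ 0.56116787 -0.1883603 ] hole [ 0.56973674 -0.1849931   0.064     ]
18.070724553282883
18.247275230700357
[0.55980646 0.27792702 0.116     ] [0.5401196  0.12447652 0.116     ] 0.15470820414624772
```

View pics/w1.png

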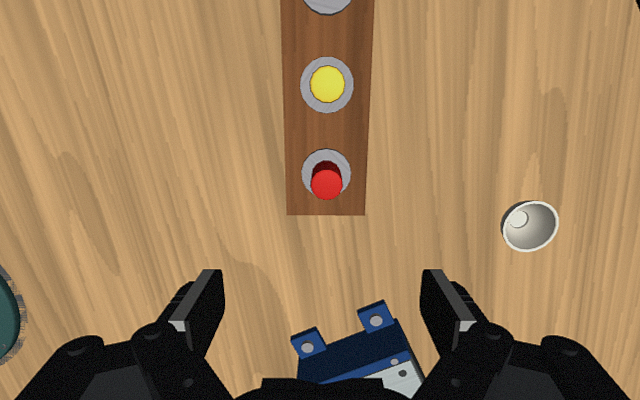

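The wrist view shows the red knob's top centred near (327,184), the yellow knob behind it at (327,84) and the crucible at (530,226). The jaws lie across the row. I'll fit the red blob for an exact position.

```bash
python3 - <<'E'
from h import *
c=load('w1'); f=c['frame'].astype(int)
m=((f[...,2]>150)&(f[...,1]<70)&(f[...,0]<70)).astype(np.uint8)
ct=max(cv2.findContours(m,0,2)[0],key=cv2.contourArea); print(cv2.minEnclosingCircle(ct),cv2.boundingRect(ct))
(u,v),r=cv2.minEnclosingCircle(ct); 
for uv in((u,v),(327,184)): print(back(c,uv,.116))
# collar centre
print('collar',back(c,(326,174),.074))
print('expected r',443*.014/.277, c['mtx'][0,0])
E
```

```text
((326.1590881347656, 184.18182373046875), 15.418930053710938) (311, 170, 31, 30)
[0.54095853 0.12968402 0.116     ]
[0.54167805 0.12975148 0.116     ]
collar [0.54111835 0.12872132 0.074     ]
expected r 22.3898916967509 340.75523827022874
```

Call:
drive_tool([
  {"hand":1,"offset":[0.4,0.5,-4.5],"angular":[0,0,0]},
  {"hand":1,"offset":[0.4,0.5,-9],"angular":[0,0,0]},
  {"hand":1,"offset":[0.4,0.5,-9],"angular":[0,0,0]},
])

```text
time: 2.02
tool_pos: [0.5365, 0.1283, 0.157]
tcp_rot: [-2.35, -2.077, 0.013]
wrist_force: [-0.2, 0.0, 0.3]
width: 1.0
```

```bash
python3 - <<'E'
from h import *
c=grab('wrist','w2'); s=bot.read_state(); print(s['tool_pos']); f=c['frame'].astype(int)
m=((f[...,2]>110)&(f[...,1]<70)&(f[...,0]<70)).astype(np.uint8)
ct=max(cv2.findContours(m,0,2)[0],key=cv2.contourArea)
print(cv2.fitEllipse(ct),cv2.boundingRect(ct)); (u,v),r=cv2.minEnclosingCircle(ct); print(u,v,r,back(c,(u,v),.116))
t=load('top0'); f=t['frame'].astype(int)
m=((f[...,2]>120)&(f[...,1]<60)&(f[...,0]<60)).astype(np.uint8);m[:,300:]=0
ct=max(cv2.findContours(m,0,2)[0],key=cv2.contourArea);(u,v),r=cv2.minEnclosingCircle(ct);print('top',u,v,r,back(t,(u,v),.116))
E
```

```text
[0.53884983 0.12844367 0.15991853]
((329.5841369628906, 234.2743682861328), (40.57725143432617, 44.64031982421875), 86.1942367553711) (306, 214, 47, 42)
329.13043212890625 234.0 23.216842651367188 [0.54080205 0.13001714 0.116     ]
top 243.47727966308594 236.09091186523438 4.652528285980225 [0.54185612 0.12611616 0.116     ]
```

View pics/w2.png

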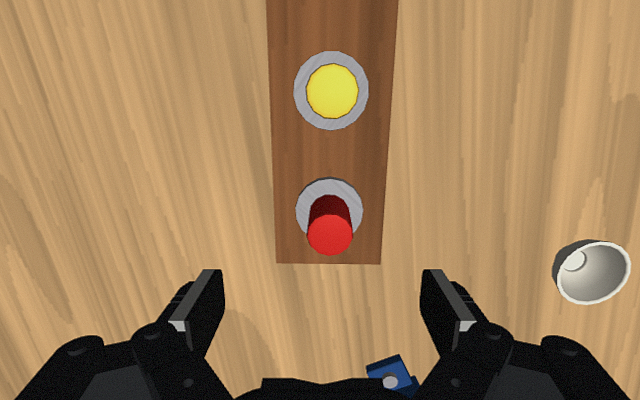

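The disc is centred at (330,234), which gives (0.541, 0.129) and agrees with the earlier figure. Now I'll go down and grip it.

Call:
drive_tool([
  {"hand":1,"offset":[0,0.2,-3],"angular":[0,0,0]},
  {"hand":1,"offset":[0,0.2,-6],"angular":[0,0,0]},
  {"hand":1,"offset":[0,0.2,-8.1],"angular":[0,0,0]},
  {"hand":1,"offset":[0,0.2,-8.1],"angular":[0,0,0]},
  {"hand":0,"offset":[0,0.2,-8.1],"angular":[0,0,0]},
  {"hand":0,"offset":[0,0.2,-8.1],"angular":[0,0,0]},
  {"hand":0,"offset":[0,0.2,-8.1],"angular":[0,0,0]},
  {"hand":0,"offset":[0,0.2,-8.1],"angular":[0,0,0]},
], force=80)

```text
time: 3.08
tool_pos: [0.542, 0.1296, 0.0816]
tcp_rot: [2.356, 2.077, 0.003]
wrist_force: [-0.4, 0.0, 4.2]
width: 0.304
```

Call:
drive_tool([
  {"hand":0,"offset":[0,0,0],"angular":[0,0,0]},
  {"hand":0,"offset":[0,0,0],"angular":[0,0,0]},
  {"hand":0,"offset":[0,0,0],"angular":[0,0,0]},
])

```text
time: 3.45
tool_pos: [0.542, 0.1296, 0.0816]
tcp_rot: [2.356, 2.077, 0.003]
wrist_force: [-0.3, 0.1, 6.4]
width: 0.308
```

Gripped: the opening reads 26 mm on the 28 mm knob. Next I'll lift it and carry it over the block's axis at (0.561, -0.188), turning the jaws to line up with the block's x.

Call:
drive_tool([
  {"hand":0,"offset":[0,0,4],"angular":[0,0,0]},
  {"hand":0,"offset":[0,0,8],"angular":[0,0,0]},
  {"hand":0,"offset":[0,0,12],"angular":[0,0,0]},
  {"hand":0,"offset":[0.3,-5,12],"angular":[0,0,5]},
  {"hand":0,"offset":[0.7,-11,12],"angular":[0,0,10]},
  {"hand":0,"offset":[1.1,-17,12],"angular":[0,0,15]},
  {"hand":0,"offset":[1.5,-23,12],"angular":[0,0,20]},
  {"hand":0,"offset":[1.8,-28,12],"angular":[0,0,25]},
])

```text
time: 4.45
tool_pos: [0.5582, -0.1528, 0.1995]
tcp_rot: [-1.848, -2.54, 0.001]
wrist_force: [0.6, 0.4, -1.4]
width: 0.309
```

Call:
drive_tool([
  {"hand":0,"offset":[0.1,-3.8,0],"angular":[0,0,0]},
  {"hand":0,"offset":[0.1,-3.8,0],"angular":[0,0,0]},
  {"hand":0,"offset":[0.1,-3.8,0],"angular":[0,0,0]},
  {"hand":0,"offset":[0.1,-3.8,0],"angular":[0,0,0]},
])

```text
time: 4.95
tool_pos: [0.5597, -0.1874, 0.1999]
tcp_rot: [-1.849, -2.539, -0.0]
wrist_force: [-0.3, 0.6, -1.9]
width: 0.307
```

```bash
python3 - <<'E'
from h import *
s=bot.read_state(); print(s['time'],s['tool_pos'],s['wrist_force'],s['width'])
a=grab('wrist','w3')['frame']; c=grab('side','s3')
print('tip pred',proj(c,[*s['tool_pos'][:2],s['tool_pos'][2]-.0756]),'hole',proj(c,[.5611,-.1883,.064]))
b=cv2.resize(c['frame'][100:320,200:430],None,fx=2,fy=2,interpolation=cv2.INTER_CUBIC)
o=np.zeros((440,460+340,3),np.uint8);o[:,:460]=b
o[:212,460:]=cv2.resize(a,(340,212)); cv2.imwrite('pics/v3.png',o)
E
```

```text
4.95 [ 0.55972356 -0.18744892  0.19989709] [-0.28880932  0.59491362 -1.94728077] 0.3066844816421976
tip pred [314.91719163 225.97717998] hole [315.23658886 244.16957354]
```

View pics/v3.png

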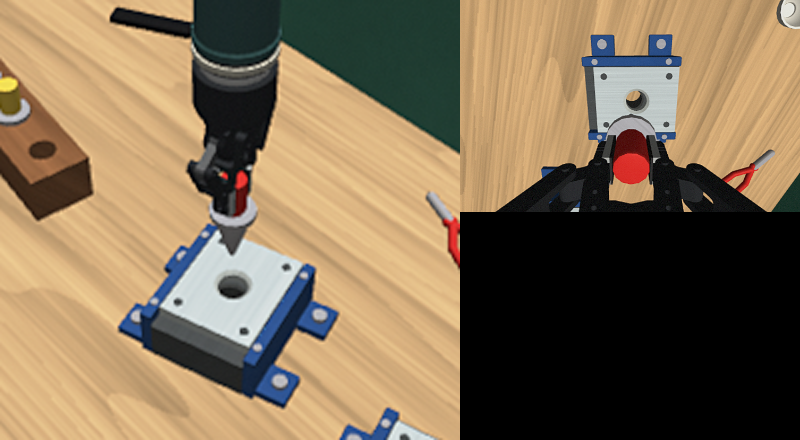

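View pics/w3.png

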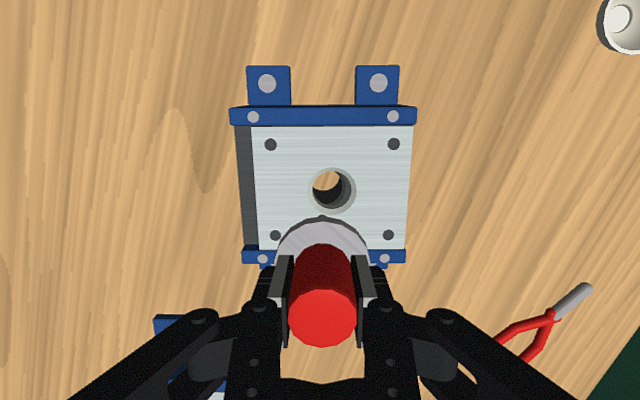

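In the side view the pin hangs upright with its point at px (316,227), against a predicted (315,226). In the wrist view the plate hole is at (332,190), the rail bolts at (252,117), (393,116), (263,258) and (384,258), and the knob top at (322,313). I'll check the alignment from these.

```bash
python3 - <<'E'
from h import *
c=load('w3')
r=[back(c,p,.064)[:2] for p in((252,117),(393,116),(263,258),(384,258))]; print('rail',np.mean(r,0),[np.linalg.norm(r[0]-r[1]),np.linalg.norm(r[0]-r[2])])
r=[back(c,p,.018)[:2] for p in((267,83),(379,83))];d=np.degrees(np.arctan2(*(r[1]-r[0])[::-1]));print('feet mid + 90mm',np.mean(r,0),d)
print('hole',back(c,(332,190),.064)); f=c['frame'].astype(int)
m=((f[...,2]>200)&(f[...,1]<80)).astype(np.uint8);ct=max(cv2.findContours(m,0,2)[0],key=cv2.contourArea);(u,v),R=cv2.minEnclosingCircle(ct);print(u,v,R,cv2.boundingRect(ct))
print('knob',back(c,(u,v),.2343),back(c,(322,313),.2343))
print('collar pred', proj(c,[*back(c,(u,v),.2343)[:2],.2]))
s=load('s3'); p=back(s,(316,227),.1243);print('tip side',p)
E
```

```text
rail [ 0.56074877 -0.18637925] [np.float64(0.1117955768278538), np.float64(0.12400485443842127)]
feet mid + 90mm [ 0.53362283 -0.10216891] 17.871508541516462
hole [ 0.56746622 -0.18239308  0.064     ]
322.1981201171875 316.9339599609375 33.74785614013672 (289, 290, 67, 58)
knob [ 0.55996842 -0.18661236  0.2343    ] [ 0.55936716 -0.18499022  0.2343    ]
collar pred [322.1464805 271.4391621]
tip side [ 0.55944656 -0.19100797  0.1243    ]
```

The pin and the block's axis agree to within about 2 mm across the views. I'll lower the point to about 14 mm below the plate's top.

Call:
drive_tool([
  {"hand":0,"offset":[0.1,0,-2.5],"angular":[0,0,0]},
  {"hand":0,"offset":[0.1,0,-5],"angular":[0,0,0]},
  {"hand":0,"offset":[0.1,0,-6.5],"angular":[0,0,0]},
  {"hand":0,"offset":[0.1,0,-7.4],"angular":[0,0,0]},
  {"hand":0,"offset":[0.1,0,-7.4],"angular":[0,0,0]},
  {"hand":0,"offset":[0.1,0,-7.4],"angular":[0,0,0]},
])

```text
time: 5.8
tool_pos: [0.5617, -0.1889, 0.1273]
tcp_rot: [1.85, 2.537, 0.001]
wrist_force: [0.2, -0.2, -1.9]
width: 0.308
```

Call:
drive_tool([
  {"hand":0,"offset":[0,0,-0.3],"angular":[0,0,0]},
  {"hand":0,"offset":[0,0,-0.6],"angular":[0,0,0]},
  {"hand":0,"offset":[0,0,-0.9],"angular":[0,0,0]},
  {"hand":0,"offset":[0,0,-1.2],"angular":[0,0,0]},
  {"hand":0,"offset":[0,0,-1.5],"angular":[0,0,0]},
  {"hand":0,"offset":[0,0,-1.8],"angular":[0,0,0]},
  {"hand":0,"offset":[0,0,-1.8],"angular":[0,0,0]},
])

```text
time: 6.68
tool_pos: [0.5617, -0.1883, 0.1085]
tcp_rot: [1.85, 2.538, 0.002]
wrist_force: [2.9, 3.9, 0.3]
width: 0.308
```

Call:
drive_tool([
  {"hand":0,"offset":[0,0,-0.4],"angular":[0,0,0]},
  {"hand":0,"offset":[0,0,-0.8],"angular":[0,0,0]},
  {"hand":0,"offset":[0,0,-1.2],"angular":[0,0,0]},
  {"hand":0,"offset":[0,0,-1.5],"angular":[0,0,0]},
  {"hand":0,"offset":[0,0,-1.8],"angular":[0,0,0]},
  {"hand":0,"offset":[0,0,-2.1],"angular":[0,0,0]},
  {"hand":0,"offset":[0,0,-2.4],"angular":[0,0,0]},
  {"hand":0,"offset":[0,0,-2.4],"angular":[0,0,0]},
])

```text
time: 7.68
tool_pos: [0.5603, -0.1874, 0.0835]
tcp_rot: [-1.849, -2.536, -0.001]
wrist_force: [2.3, 6.8, 0.1]
width: 0.308
```

Call:
drive_tool([
  {"hand":0,"offset":[0,0.1,-0.2],"angular":[0,0,0]},
  {"hand":0,"offset":[0,0.1,-0.4],"angular":[0,0,0]},
  {"hand":0,"offset":[0,0.1,-0.5],"angular":[0,0,0]},
  {"hand":0,"offset":[0,0.1,-0.5],"angular":[0,0,0]},
])

```text
time: 8.18
tool_pos: [0.5603, -0.1872, 0.0797]
tcp_rot: [-1.85, -2.537, 0.0]
wrist_force: [-1.4, 6.1, 5.5]
width: 0.307
```

```bash
python3 - <<'E'
from h import *
s=bot.read_state(); print(s['time'],s['tool_pos'],s['wrist_force'],s['width'])
a=grab('wrist','w4')['frame']; c=grab('side','s4')
b=cv2.resize(c['frame'][130:310,230:400],None,fx=2.6,fy=2.6,interpolation=cv2.INTER_CUBIC)
o=np.zeros((468,800,3),np.uint8);o[:,:442]=b
o[:224,442:]=cv2.resize(a,(358,224)); cv2.imwrite('pics/v4.png',o)
E
```

```text
8.175 [ 0.56033306 -0.18717009  0.07969672] [-1.43460106  6.13048493  5.48538215] 0.307489926289142
```

View pics/v4.png

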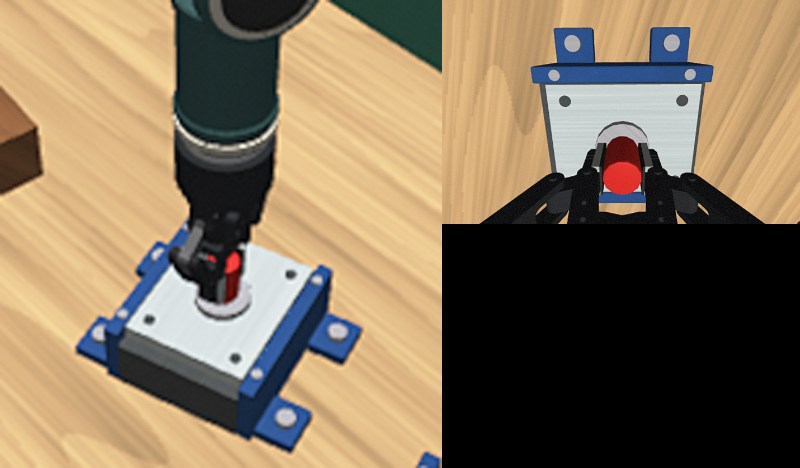

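The collar sits on the plate (TCP z 0.0797 against an expected 0.0796, with 5.5 N upward). Now I'll open the jaws and retreat straight up.

Call:
drive_tool([
  {"hand":0.7,"offset":[0,0,0],"angular":[0,0,0]},
  {"hand":0.7,"offset":[0,0,0],"angular":[0,0,0]},
  {"hand":0.7,"offset":[0,0,0],"angular":[0,0,0]},
  {"hand":0.7,"offset":[0,0,0],"angular":[0,0,0]},
  {"hand":0.7,"offset":[0,0,3],"angular":[0,0,0]},
  {"hand":0.7,"offset":[0,0,7],"angular":[0,0,0]},
  {"hand":0.7,"offset":[0,0,12],"angular":[0,0,0]},
  {"hand":0.7,"offset":[0,0,15],"angular":[0,0,0]},
])

```text
time: 9.28
tool_pos: [0.562, -0.1882, 0.2325]
tcp_rot: [1.849, 2.536, 0.001]
wrist_force: [0.5, -0.2, -0.9]
width: 0.7
```

Call:
drive_tool([
  {"hand":0.7,"offset":[0,0,0],"angular":[0,0,0]},
  {"hand":0.7,"offset":[0,0,0],"angular":[0,0,0]},
  {"hand":0.7,"offset":[0,0,0],"angular":[0,0,0]},
])

```text
time: 9.65
tool_pos: [0.5597, -0.1872, 0.227]
tcp_rot: [-1.849, -2.536, 0.002]
wrist_force: [0.4, -0.2, -0.4]
width: 0.703
```

```bash
python3 - <<'E'
from h import *
s=bot.read_state(); print(s['time'],s['tool_pos'],s['wrist_force'],s['width'])
a=grab('wrist','w5')['frame']; c=grab('side','s5')
b=cv2.resize(c['frame'][180:310,250:380],None,fx=2.4,fy=2.4,interpolation=cv2.INTER_CUBIC)
o=np.zeros((400,640+160,3),np.uint8);o[:312,488:]=b
o[:305,:488]=cv2.resize(a,(488,305)); cv2.imwrite('pics/v5.png',o)
E
```

```text
9.65 [ 0.55973746 -0.18721854  0.22696268] [ 0.40949504 -0.15941233 -0.38102308] 0.7033462266127154
```

View pics/v5.png

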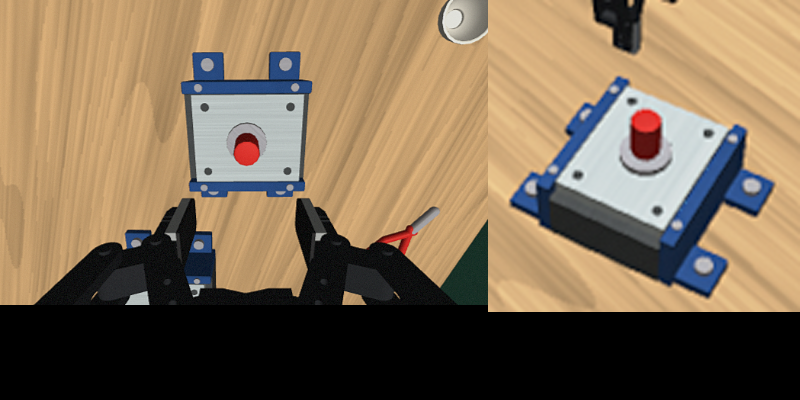

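The pin stands upright with its collar flush on the plate. The plate is centred on the block, with even dark margins at about x=190 and x=304, and the gripper is clear. Handing in.

```bash
python3 -c "
from workcell import bot; print(bot.finish_job())"
```

```text
the job is handed in; nothing more can be done
None
```

I took the red-knobbed pin from the stand and pressed it home on the axis of the nearer die block. I then let go of it, backed off straight up and handed the job in at about 9.7 s. The hand-in reports no verdict.

- **Pressing:** the side force on the wrist peaked at about 7 N. At home the tool height was 0.0797 m against an expected 0.0796 m, with 5.5 N upward.
- **Final pictures:** the pin stands upright with its collar flush and the plate is centred on the block. The gripper is clear. I judged this by eye and did not measure the final plate offset. The gripper never came near the crucible or the other two tools, though the last pictures don't show the stand.
- **Disagreements:** camera estimates of the pin in the stand differed by up to 7 mm in y, and I used 0.129 m. Estimates of the block's axis differed by about 2 mm, and of the held pin by about 4 mm (side view against wrist view). All of these were within what the job allowed.

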